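# Reset the pressure of a bench air pump and lock the regulator

### The job

Raise the pressure of the bench air pump to its set hand: pull the black regulator knob out to unlock it, turn it until the gauge needle stands at the set hand, then push the knob back in until it is fully home and locked, with the needle still there or as near as the lock teeth allow. Leave the set hand as it is, and the flask, beaker and bottle beside the pump undisturbed.

Things in the scene. Friction and masses are not known exactly. Their poses are not given: they have to be found in the camera images.
- air_pump: white bench air pump, 200 x 270 x 157 mm (deep, wide, high), fixed; origin at the centre of its underside, x to its back, y to its left, z up. An aluminium panel slopes down to its front at 35 degrees, with the gauge on the left half and the black knob on the right half. A handle stands 23 mm above the flat top at the back; two hose nipples stick out 35 mm from the low front
- regulator: fixed metal base of the regulator on the sloping panel; origin where the knob axis meets the panel, z along the knob axis, outward (35 degrees from vertical, leaning to the front of the pump), x up the slope, y to the left
- lock_ring (a point): fixed point on the knob axis at the tops of a ring of 18 flat-topped lock teeth, 20 mm above the regulator origin; they are 6 mm high, 20 degrees apart, hidden in the knob when it is home. Teeth in the knob mesh with them. Pushed in with teeth on teeth the knob stops 5 to 6 mm short of home; it goes in once every 20 degrees, in a window about 5 degrees wide: turn it a little and push again
- knob_grip (a point): point on the axis of the black ribbed round knob, 59 mm in diameter, 44 mm tall; 24 mm above its lower rim, 20 mm below its top. Home (locked, about 2 degrees of play either way) it is 38 mm above the regulator origin along z. The knob pulls out 11 mm to a stop against about 5 N of friction and stays where it is left; out by more than 6 mm it turns, against about 0.08 N m
- dial_center (a point): centre of the round gauge (92 mm in diameter, stands 14 mm above the panel), in the plane of the hands; the face is parallel to the panel, its normal is z of the regulator
- needle_tip (a point): point 37 mm from the dial centre on the long thin black needle of the gauge, which has a small tail. It follows the knob: turning the knob clockwise (seen from outside, looking at the panel) turns the needle clockwise by 0.4 of the angle, 144 degrees a turn
- set_tip (a point): point 37 mm from the dial centre on the line of the set hand, the shorter dark grey hand with a diamond-shaped end, behind the gauge glass. At the start it stands 38 to 70 degrees clockwise of the needle; it does not move with the knob
- flask: small conical glass flask, 66 mm in diameter, 77 mm high, loose beside the pump; origin at the centre of its underside, z up
- beaker: small glass beaker, 51 mm in diameter, 64 mm high, loose beside the pump; origin at the centre of its underside, z up
- amber_bottle: brown reagent bottle with a black cap, 56 mm in diameter, 105 mm high, loose beside the pump; origin at the centre of its underside, z up

How it is judged:
On the way, in this order (a step that is already met when the one before it is completed fails the run):
1. the knob is pulled out by more than 5 mm, to free its lock teeth (z of knob_grip in the frame of regulator above 0.043 m), for 0.1 s.
2. with the knob still out by more than 4.5 mm, the needle is turned to within 5 mm of the set hand at its tip (distance between needle_tip and set_tip below 0.005 m and z of knob_grip in the frame of regulator above 0.0425 m), for 0.1 s.
At the end, for the whole second after the job is handed in: the knob is home (within 1.5 mm), the needle tip is within 5 mm of the set hand tip (the lock teeth let it settle every 5.2 mm, so the nearest tooth gap is always within 4 mm), and the set hand is where it was (within 2 mm) (z of knob_grip in the frame of regulator below 0.0395 m and distance between needle_tip and set_tip below 0.005 m and distance of set_tip from where it was at the start of the episode below 0.002 m); the robot touches nothing.
It fails at once if the flask is moved by more than 20 mm or tipped (distance of flask from where it was at the start of the episode above 0.02 m or angle between flask's own z axis and vertical above 0.5 rad).
It fails at once if the beaker is moved by more than 20 mm or tipped (distance of beaker from where it was at the start of the episode above 0.02 m or angle between beaker's own z axis and vertical above 0.5 rad).
It fails at once if the brown bottle is moved by more than 20 mm or tipped (distance of amber_bottle from where it was at the start of the episode above 0.02 m or angle between amber_bottle's own z axis and vertical above 0.5 rad).
It also fails if it takes over 58 s, if anything falls off the work surface, if the arm or the gripper's body presses on something with over 40 N, if the wrist force passes 120 N, or if a joint passes its speed limit or range.

### The arm

A 6-joint arm with a two-finger parallel gripper is mounted at the origin on a cart in front of the work surface, level with it; the furniture and walls round the work are solid. World frame = base frame: x ahead of the robot, y to its left, z up, the work surface at z = 0. Lengths are in m, angles in rad, forces in N, time in s.
With the tool pointing down it reaches from about 0.35 to 0.775 m from the base axis. Payload 7.3 kg.
Tool frame: the origin (TCP) lies midway between the tips of the shut fingers; the grasp point (between the pads) lies 19 mm behind it; y points along the fingers, z is the direction in which the jaws open and shut, and the axes are right-handed (so a half turn about y gives the same grasp; the last joint's range is limited). The gripper opens to 92 mm and grips with 3 to 60 N. Pads are 19 mm wide; open, the fingers measure 130 mm over their backs; the gripper's body (75 mm by 190 mm) begins 47 mm behind the grasp point.
Start: joints at [1.108, 0.342, 1.524, -0, 1.275, -0.146], TCP at [0.164, 0.499, 0.227] pointing down, gripper open.
Joint ranges: [-2.53, 2.53], [-0.77, 2.02], [0.04, 2.7], [-1, 4.14], [0.28, 2.66], [-3.11, 3.11]. Speed limits (rad/s): [2.57, 2.57, 3.14, 3.14, 3.14, 3.14].

### API

Orientations are given as a unit quaternion [x, y, z, w].
In Python, from station import manip gives the robot as it stands. Calls block until the motion is done:
- manip.goto(position, orientation): joint-space move of the TCP to a pose.
- manip.move_l(position, orientation=None, v=0.15): straight line of the TCP; orientation=None keeps the orientation; v is the mean speed in m/s.
- manip.move_j(angles): joint-space move.
- manip.grip(opening): finger opening in m; the grip force is fixed at half the most; returns when the fingers have stopped.
- manip.sleep(seconds).
- manip.solve_ik(position, orientation): joint angles nearest the present ones, or None.
- manip.sense(): the state.
- manip.capture(name): name is "scene" or "top" or "wrist"; returns the picture (420x560x3 uint8, blue, green, red); there is no depth.
- manip.camera_info(name): a dict with "mtx" (3x3 intrinsics, pixels), "k1" (the pictures are not rectified: a ray, as slopes to the right and down, at radius r is drawn at 1 + k1 r^2 times it, then the intrinsics apply), "camera_from_world" (4x4, takes a point from world to camera coordinates); the wrist camera has in their place "hand_eye" (4x4, takes a point from camera to tool coordinates, whose origin is the TCP and whose axes are the tool frame's). Camera axes: x right, y down, z forward; pixel columns grow to the right and rows downward; lengths in m; the calibration is good to about 2 mm. A picture is of the moment at which its call begins: read the wrist's pose just before it. camera_info takes no time and is no camera call.
A pose or a line that the arm cannot do raises manip.PlanningError and nothing moves.
- manip.hand_in(): hands the job in, once; it reports no verdict.
The state is a dict: "clock": time; "qpos": joint angles; "qvel": joint speeds; "joint_efforts": joint torques, N m; "tool_pos": TCP position; "ee_rot": TCP orientation; "ft_force": force on the tool from outside, world axes, zero at the start; "moment": the same for the moment, N m; "width": finger opening in m.
Only numpy, scipy, OpenCV 4.12 (cv2) and the standard library are available. Lean on these libraries where they do the work, as an engineer would, in place of code of your own. Each camera call takes 0.05 s, during which the arm holds its last target.

## Working session

There is one attempt and no reset: what is moved stays moved. The work goes in short steps, each a Python script; the robot and the scene stay as the last script left them, time stands still between calls to the robot, and variables do not carry over. Pictures are saved under pics/ and viewed, and the job is handed in when it is done.

```bash
ls; mkdir -p pics; python3 - <<'E'
from station import manip
import cv2,numpy as np
np.set_printoptions(precision=4,suppress=True)
s=manip.sense();print(s)
for n in ["scene","top","wrist"]:
    print(n,manip.camera_info(n))
    cv2.imwrite(f"pics/a_{n}.png",manip.capture(n))
E
```

```text
pics
{'clock': 0.0, 'qpos': array([ 1.108 ,  0.3427,  1.525 ,  0.    ,  1.2754, -0.146 ]), 'qvel': array([ 0.0004, -0.0024,  0.0029, -0.0005,  0.0001,  0.0001]), 'joint_efforts': array([  0.0011, -43.1243, -24.4226,   0.072 ,   0.0559,  -0.0001]), 'tool_pos': array([0.1634, 0.4985, 0.226 ]), 'ee_rot': array([ 0.6988, -0.1117,  0.1114, -0.6977]), 'ft_force': array([-0.3493, -0.9994, -0.0091]), 'moment': array([-0.0305, -0.0021, -0.0013]), 'width': 0.09173394612199896}
scene {'mtx': array([[510.9446,   0.    , 279.3781],
       [  0.    , 510.9446, 216.4963],
       [  0.    ,   0.    ,   1.    ]]), 'k1': 0.06250104687837582, 'camera_from_world': array([[ 0.463 , -0.8862,  0.017 , -0.145 ],
       [-0.5241, -0.2892, -0.801 ,  0.4496],
       [ 0.7148,  0.362 , -0.5984,  0.7741],
       [ 0.    ,  0.    ,  0.    ,  1.    ]])}
top {'mtx': array([[423.0576,   0.    , 283.7364],
       [  0.    , 423.0576, 213.2533],
       [  0.    ,   0.    ,   1.    ]]), 'k1': -0.08606893962750377, 'camera_from_world': array([[ 0.0009, -0.9999,  0.0159,  0.1417],
       [-0.986 , -0.0036, -0.1668,  0.6114],
       [ 0.1669, -0.0156, -0.9859,  0.928 ],
       [ 0.    ,  0.    ,  0.    ,  1.    ]])}
wrist {'mtx': array([[305.6039,   0.    , 281.6735],
       [  0.    , 305.6039, 207.756 ],
       [  0.    ,   0.    ,   1.    ]]), 'k1': 0.01621752347657426, 'hand_eye': array([[ 0.0008,  0.9544,  0.2986, -0.0802],
       [-0.0005, -0.2986,  0.9544, -0.1591],
       [ 1.    , -0.001 ,  0.0003,  0.0005],
       [ 0.    ,  0.    ,  0.    ,  1.    ]])}
```

View pics/a_scene.png

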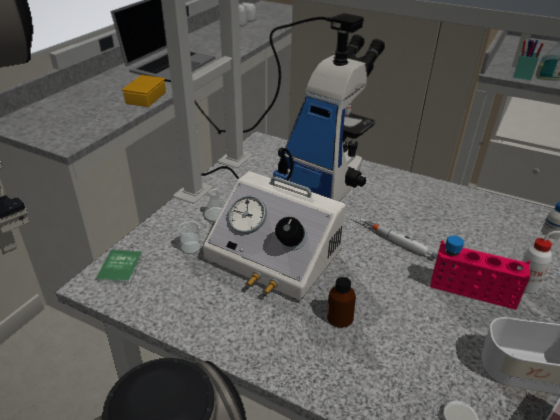

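View pics/a_top.png

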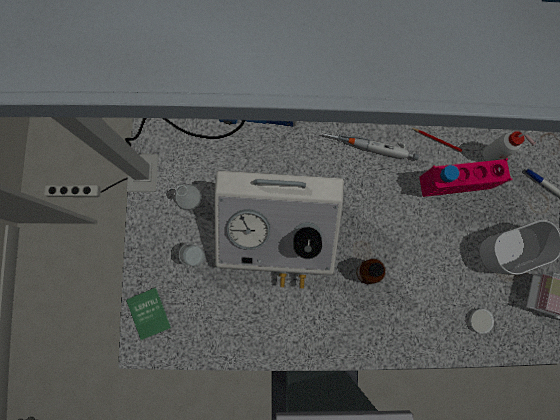

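View pics/a_wrist.png

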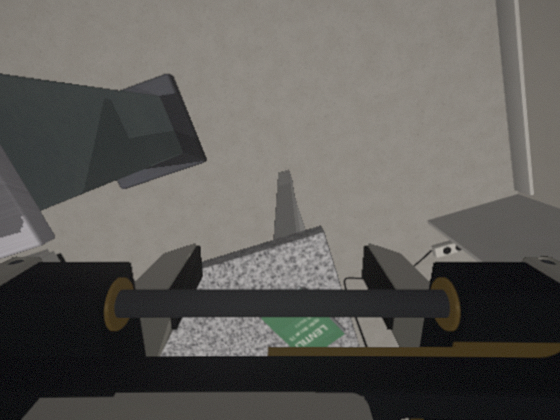

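```bash
cat > h.py <<'E'
import cv2,numpy as np
from scipy.optimize import brentq
np.set_printoptions(precision=4,suppress=True)
def cam(info,T_wt=None):
    if 'camera_from_world' in info: M=np.linalg.inv(info['camera_from_world'])
    else: M=T_wt@info['hand_eye']
    return info['mtx'],info['k1'],M
def ray(c,uv):
    K,k1,M=c
    d=np.array([(uv[0]-K[0,2])/K[0,0],(uv[1]-K[1,2])/K[1,1]]); rd=np.hypot(*d)
    r=rd
    for _ in range(50): r=rd/(1+k1*r*r)
    d=d*(r/rd if rd>0 else 1)
    v=M[:3,:3]@np.array([d[0],d[1],1.]); return M[:3,3],v/np.linalg.norm(v)
def proj(c,P):
    K,k1,M=c; p=np.linalg.inv(M)@np.r_[P,1]; d=p[:2]/p[2]; d=d*(1+k1*(d@d))
    return np.array([K[0,0]*d[0]+K[0,2],K[1,1]*d[1]+K[1,2]])
def plane(c,uv,n,P0):
    o,v=ray(c,uv); return o+v*(np.dot(n,P0-o)/np.dot(n,v))
def tri(rs):
    A=np.zeros((3,3));b=np.zeros(3)
    for o,v in rs:
        Q=np.eye(3)-np.outer(v,v);A+=Q;b+=Q@o
    X=np.linalg.solve(A,b); return X,[np.linalg.norm(np.cross(X-o,v)) for o,v in rs]
E
python3 - <<'E'
import cv2
a=cv2.imread('pics/a_scene.png');b=cv2.imread('pics/a_top.png')
x=cv2.resize(a[165:305,195:355],None,fx=5,fy=5,interpolation=cv2.INTER_CUBIC)[:600]
cv2.imwrite('pics/b_scene.png',cv2.resize(a[170:290,200:360],None,fx=5,fy=5,interpolation=cv2.INTER_CUBIC))
cv2.imwrite('pics/b_top.png',cv2.resize(b[170:290,190:350],None,fx=5,fy=5,interpolation=cv2.INTER_CUBIC))
E
```

```text
(no output)
```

View pics/b_scene.png

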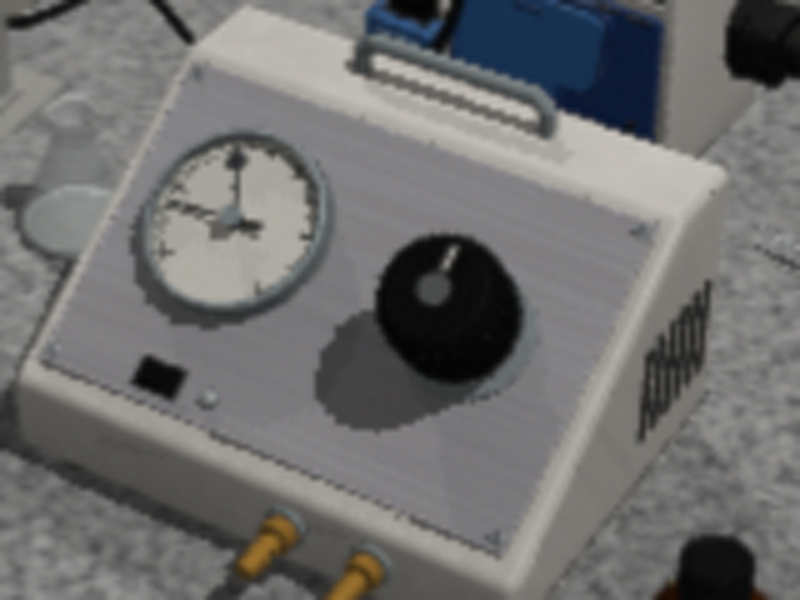

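View pics/b_top.png

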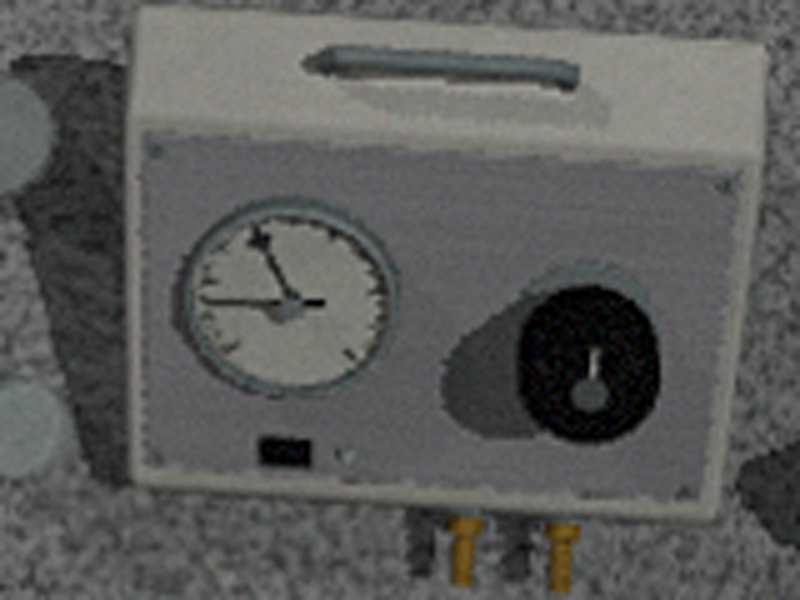

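```bash
cat > m1.py <<'E'
from h import *
from station import manip
S=cam(manip.camera_info('scene'));T=cam(manip.camera_info('top'))
sc=lambda p:(p[0]/5+200-.4,p[1]/5+170-.4); tp=lambda p:(p[0]/5+190-.4,p[1]/5+170-.4)
pts={'TL':((197,72),(155,150)),'TR':((640,230),(725,187)),'BL':((52,352),(155,457)),'BR':((493,538),(685,492)),
'cap':((433,289),(590,394)),'dialhub':((230,218),(289,305)),'led':((208,398),(344,453))}
X={}
for k,(a,b) in pts.items():
    X[k],e=tri([ray(S,sc(a)),ray(T,tp(b))]);print(k,X[k],np.array(e))
P=np.array([X[k] for k in('TL','TR','BL','BR')])
c=P.mean(0);u,s,vt=np.linalg.svd(P-c);n=vt[2]*np.sign(vt[2][2]);print('c',c,'n',n,'tilt',np.degrees(np.arccos(n[2])),'res',(P-c)@n)
print('cap h',(X['cap']-c)@n,'dial h',(X['dialhub']-c)@n,'hub-cap',np.linalg.norm(X['cap']-X['dialhub']))
print('yaw from edges',[np.degrees(np.arctan2(*(X[a]-X[b])[[0,1]])) for a,b in(('TL','TR'),('BL','BR'))], 'hyaw n',np.degrees(np.arctan2(-n[1],-n[0])))
E
python3 m1.py
```

```text
TL [0.6227 0.2752 0.1518] [0.001 0.001]
TR [0.608  0.0378 0.1519] [0.0012 0.0012]
BL [0.5006 0.2837 0.0626] [0.0012 0.0012]
BR [0.4852 0.0464 0.064 ] [0.0009 0.0009]
cap [0.521  0.0958 0.1567] [0.0005 0.0005]
dialhub [0.5614 0.2208 0.1237] [0.0006 0.0006]
led [0.5022 0.1991 0.0677] [0.0008 0.0008]
c [0.5541 0.1608 0.1076] n [-0.5839  0.0394  0.8109] tilt 35.817591046972666 res [ 0.0003 -0.0003 -0.0003  0.0003]
cap h 0.056566596489198484 dial h 0.01120184820173638 hub-cap 0.13541502600653177
yaw from edges [np.float64(3.536100863609869), np.float64(3.7063914428418134)] hyaw n -3.8582564563935198
```

```bash
cat > m2.py <<'E'
from m1 import *
from scipy.spatial.transform import Rotation as R
import json
zr=np.array([-np.sin(np.radians(35))*np.cos(np.radians(-3.65)),-np.sin(np.radians(35))*np.sin(np.radians(-3.65)),np.cos(np.radians(35))])
yr=np.array([np.sin(np.radians(3.65)),np.cos(np.radians(3.65)),0]);xr=np.cross(yr,zr)
print('zr',zr,'xr',xr)
cap=X['cap']; reg=cap-zr*((cap-c)@zr); print('reg',reg)
json.dump(dict(zr=zr.tolist(),yr=yr.tolist(),xr=xr.tolist(),cap=cap.tolist(),reg=reg.tolist(),c=c.tolist()),open('g.json','w'))
for name,C,f,nd,st,hub in(('scene',S,sc,(175,206),(237,157),(230,218)),('top',T,tp,(205,300),(260,238),(289,305))):
    P0=X['dialhub']; h=plane(C,f(hub),zr,P0)
    A=[]
    for p in(nd,st):
        q=plane(C,f(p),zr,P0)-P0; A.append(np.degrees(np.arctan2(q@yr,q@xr))); print(np.linalg.norm(q))
    print(name,'ccw-from-up',A,'diff',A[0]-A[1])
# beam
for uv in((300,5),(450,20)):
    o,v=ray(S,uv)
    for z in(0.3,.4,.5,.6): print(uv,z,o+v*(z-o[2])/v[2],end=' ')
o,v=ray(T,(350,118)); print()
for z in(0.3,.4,.5,.6): print('top',z,o+v*(z-o[2])/v[2])
# IK candidates
for a in range(-180,180,15):
    zt=np.cos(np.radians(a))*yr+np.sin(np.radians(a))*xr; yt=-zr; xt=np.cross(yt,zt)
    q=R.from_matrix(np.c_[xt,yt,zt]).as_quat(); p=reg+zr*(0.038+0.0-0.019)
    s=manip.solve_ik(p+zr*.06,q); s2=manip.solve_ik(p,q)
    print(a,s,None if s2 is None else s2)
E
python3 m2.py|tail -n +11
```

```text
zr [-0.5724  0.0365  0.8192] xr [ 0.8175 -0.0521  0.5736]
reg [0.5535 0.0937 0.1102]
0.028393874408527548
0.030684309955172084
scene ccw-from-up [np.float64(97.8254721278082), np.float64(20.786364637943485)] diff 77.0391074898647
0.036272796345827016
0.03315337681306762
top ccw-from-up [np.float64(91.1017344616667), np.float64(23.89509099897819)] diff 67.2066434626885
(300, 5) 0.3 [1.5981 0.5892 0.3   ] (300, 5) 0.4 [1.2465 0.4241 0.4   ] (300, 5) 0.5 [0.895  0.2591 0.5   ] (300, 5) 0.6 [0.5434 0.094  0.6   ] (450, 20) 0.3 [1.6845 0.0484 0.3   ] (450, 20) 0.4 [ 1.3165 -0.0138  0.4   ] (450, 20) 0.5 [ 0.9485 -0.076   0.5   ] (450, 20) 0.6 [ 0.5805 -0.1382  0.6   ] 
top 0.3 [0.7429 0.0281 0.3   ]
top 0.4 [0.7016 0.0463 0.4   ]
top 0.5 [0.6603 0.0645 0.5   ]
top 0.6 [0.619  0.0828 0.6   ]
-180 None None
-165 None None
-150 None None
-135 None None
-120 None None
-105 None None
-90 None None
-75 None None
-60 None None
-45 None None
-30 None None
-15 None None
0 None None
15 None None
30 None None
45 None None
60 None None
75 None None
90 None None
105 None None
120 None None
135 None None
150 None None
165 None None
```

```bash
cat > m3.py <<'E'
from h import *
from station import manip
from scipy.spatial.transform import Rotation as R
import json
g={k:np.array(v) for k,v in json.load(open('g.json')).items()}
xr,yr,zr,reg=g['xr'],g['yr'],g['zr'],g['reg']
s=manip.sense(); print(R.from_quat(s['ee_rot']).as_matrix())
def quat(a,tilt=35,zr=None):
    t=np.radians(tilt); yaw=np.radians(-3.65)
    z_=np.array([-np.sin(t)*np.cos(yaw),-np.sin(t)*np.sin(yaw),np.cos(t)]); x_=np.cross(yr,z_)
    zt=np.cos(np.radians(a))*yr+np.sin(np.radians(a))*x_; yt=-z_
    return R.from_matrix(np.c_[np.cross(yt,zt),yt,zt]).as_quat()
if __name__=='__main__':
    for tilt in(0,10,20,30,35):
        for d in(0,.06,.15):
            l=[(a,manip.solve_ik(reg+zr*(.019+d),quat(a,tilt))) for a in range(-180,180,15)]
            l=[(a,q) for a,q in l if q is not None]
            print(tilt,d,[a for a,_ in l], l[0][1] if l else '', l[-1][1] if l else '')
E
python3 m3.py
```

```text
[[ 0.9502 -0.0005  0.3115]
 [-0.3115 -0.001   0.9502]
 [-0.0002 -1.     -0.0011]]
0 0 [-180, -165, -150, -135, -120, -105, -90, -75, -60, -45, -30, -15, 0, 15, 30, 45, 60, 75, 90, 105, 120, 135, 150, 165] [ 0.0331  0.4876  1.5944 -0.      1.0596  1.6676] [ 0.0331  0.4876  1.5944 -0.      1.0596  1.4058]
0 0.06 [-180, -165, -150, -135, -120, -105, -90, -75, -60, -45, -30, -15, 0, 15, 30, 45, 60, 75, 90, 105, 120, 135, 150, 165] [0.0396 0.3766 1.6246 0.     1.1404 1.6741] [ 0.0396  0.3766  1.6246 -0.      1.1404  1.4123]
0 0.15 [-180, -165, -150, -135, -120, -105, -90, -75, -60, -45, -30, -15, 0, 15, 30, 45, 60, 75, 90, 105, 120, 135, 150, 165] [0.0511 0.2184 1.6346 0.     1.2886 1.6856] [ 0.0511  0.2184  1.6346 -0.      1.2886  1.4238]
10 0 [-180, -165, -150, -135, -120, -105, -90, -75, -60, -45, -30, -15, 0, 15, 30, 45, 60, 75, 90, 105, 120, 135, 150, 165] [ 0.044   0.4078  1.7487 -0.0257  0.8117  1.6945] [ 0.044   0.4078  1.7487 -0.0257  0.8117  1.4327]
10 0.06 [-180, -165, -150, -135, -120, -105, -90, -75, -60, -45, -30, -15, 0, 15, 30, 45, 60, 75, 90, 105, 120, 135, 150, 165] [ 0.
[... 1008 characters left out ...]
  
30 0.06 [-180, -165, -150, -135, -120, -105, -90, -75, -60, -45, -30, -15, 0, 15, 30, 45, 60, 75, 90, 105, 120, 135, 150, 165] [ 0.0857  0.1741  2.0626 -0.1957  0.3928  1.8815] [ 0.0857  0.1741  2.0626 -0.1957  0.3928  1.6197]
30 0.15 [-180, -165, -150, -135, -120, -90, -75, -60, -45, -30, -15, 0, 15, 30, 45, 60, 75, 90, 105, 120, 135, 150, 165] [ 0.1107 -0.0288  2.0428 -0.1507  0.6159  1.8456] [ 0.1107 -0.0288  2.0428 -0.1507  0.6159  1.5838]
35 0 []  
35 0.06 []  
35 0.15 [-180, -165, -150, -135, -120, -105, -90, -75, -60, -45, -30, -15, 0, 15, 30, 45, 60, 75, 90, 105, 120, 135, 150, 165] [ 0.1249 -0.0532  2.1125 -0.2302  0.4908  1.9297] [ 0.1249 -0.0532  2.1125 -0.2302  0.4908  1.6679]
```

```bash
cat > k.py <<'E'
from h import *
from station import manip
from scipy.spatial.transform import Rotation as R
import json
g={k:np.array(v) for k,v in json.load(open('g.json')).items()}
xr,yr,zr,reg=g['xr'],g['yr'],g['zr'],g['reg']
def pose(phi,s,delta,a=0,lat=(0,0)):
    """phi: deg clockwise seen from outside; grasp point at height s on knob axis; tool tilted delta deg towards vertical about yr at phi=0"""
    t=R.from_rotvec(yr*np.radians(delta))  # +delta about yr tilts zr toward +x (up)
    M=np.c_[xr,-zr,yr]                 # a=0: x up slope, y into panel, z left
    if a: M=np.c_[-xr,-zr,-yr]
    M=t.as_matrix()@M
    M=R.from_rotvec(-zr*np.radians(phi)).as_matrix()@M
    gp=reg+zr*s+xr*lat[0]+yr*lat[1]
    return gp+M[:,1]*0.019, R.from_matrix(M).as_quat()
E
python3 - <<'E'
from k import *
p,q=pose(0,.1,10);print(p,R.from_quat(q).as_matrix())
for a in(0,1):
  for delta in(8,10,12,15,18):
    for s in(.04,.05,.10,.15):
        ok=[(f,manip.solve_ik(*pose(f,s,delta,a))) for f in range(-90,91,10)]
        ok=[(f,q) for f,q in ok if q is not None]
        print(a,delta,s,[f for f,_ in ok]); 
        if delta in(12,) and s==.05:
            for f,q in ok:print(f,q)
E
```

```text
[0.5043 0.0968 0.1749] [[ 0.9045  0.4218  0.0637]
 [-0.0577 -0.0269  0.998 ]
 [ 0.4226 -0.9063  0.    ]]
0 8 0.04 [-80, -70, -60, -50, -40, -30, -20, -10, 0, 10, 20, 30]
0 8 0.05 [-80, -70, -60, -50, -40, -30, -20, -10, 0, 10, 20, 30, 40]
0 8 0.1 [-90, -80, -70, -60, -50, -40, -30, -20, -10, 0, 10, 20, 30, 40, 50, 60, 70, 80]
0 8 0.15 [-90, -80, -70, -60, -50, -40, -30, -20, -10, 0, 10, 20, 30, 40, 50, 60, 70, 80, 90]
0 10 0.04 [-80, -70, -60, -50, -40, -30, -20, -10, 0, 10, 20, 30, 40, 50]
0 10 0.05 [-80, -70, -60, -50, -40, -30, -20, -10, 0, 10, 20, 30, 40, 50, 60]
0 10 0.1 [-90, -80, -70, -60, -50, -40, -30, -20, -10, 0, 10, 20, 30, 40, 50, 60, 70, 80]
0 10 0.15 [-90, -80, -70, -60, -50, -40, -30, -20, -10, 0, 10, 20, 30, 40, 50, 60, 70, 80, 90]
0 12 0.04 [-80, -70, -60, -50, -40, -30, -20, -10, 0, 10, 20, 30, 40, 50, 60, 70]
0 12 0.05 [-80, -70, -60, -50, -40, -30, -20, -10, 0, 10, 20, 30, 40, 50, 60, 70]
-80 [ 0.234   0.3354  2.032  -0.9446  0.4489 -1.8026]
-70 [ 0.2211  0.3336  2.0096 -0.8235  0.4648 -1.7596]
-60 [ 0.205   0.3313  1.9903 -0.7099  0.4782 -1.7107]
-50 [ 0.1859  0
[... 3498 characters left out ...]
30, -20, -10, 0, 10, 20, 30, 40, 50, 60, 70, 80, 90]
1 15 0.05 [-80, -70, -60, -50, -40, -30, -20, -10, 0, 10, 20, 30, 40, 50, 60, 70, 80, 90]
1 15 0.1 [-90, -80, -70, -60, -50, -40, -30, -20, -10, 0, 10, 20, 30, 40, 50, 60, 70, 80, 90]
1 15 0.15 [-90, -80, -70, -60, -50, -40, -30, -20, -10, 0, 10, 20, 30, 40, 50, 60, 70, 80, 90]
1 18 0.04 [-80, -70, -60, -50, -40, -30, -20, -10, 0, 10, 20, 30, 40, 50, 60, 70, 80, 90]
1 18 0.05 [-80, -70, -60, -50, -40, -30, -20, -10, 0, 10, 20, 30, 40, 50, 60, 70, 80, 90]
1 18 0.1 [-90, -80, -70, -60, -50, -40, -30, -20, -10, 0, 10, 20, 30, 40, 50, 60, 70, 80, 90]
1 18 0.15 [-90, -80, -70, -60, -50, -40, -30, -20, -10, 0, 10, 20, 30, 40, 50, 60, 70, 80, 90]
```

```bash
python3 - <<'E'
from k import *
hub=np.array([0.5614,0.2208,0.1237]);cap=g['cap']
I=manip.camera_info('wrist')
for a in(0,1):
  for s in(.12,.16,.2,.25):
    for lat in((0,0),(0,.06),(.05,.06),(.1,.06),(-.05,.06)):
      for d in (0,15):
        la=lat
        p,q=pose(0,s,d,a,la);T=np.eye(4);T[:3,:3]=R.from_quat(q).as_matrix();T[:3,3]=p
        c=cam(I,T);k=manip.solve_ik(p,q)
        h_,c_=proj(c,hub),proj(c,cap)
        if k is not None and max(h_[1],c_[1])<250 and min(h_[1],c_[1])>30: print(a,s,la,d,h_,c_,p,'dist',np.linalg.norm(c[2][:3,3]-hub))
E
```

```text
0 0.12 (0, 0) 0 [429.1128 218.5353] [280.9127 229.8922] [0.4957 0.0974 0.1929] dist 0.2927947669078588
0 0.12 (0, 0.06) 0 [359.1282 218.5743] [196.6799 230.0031] [0.4995 0.1573 0.1929] dist 0.2722293483185819
0 0.12 (0.05, 0.06) 0 [363.7636 160.5284] [190.3206 159.6978] [0.5404 0.1547 0.2216] dist 0.26045715450309687
0 0.12 (0.05, 0.06) 15 [358.8534 193.5173] [196.928  182.7829] [0.536  0.1549 0.2193] dist 0.2731729956923234
0 0.12 (0.1, 0.06) 0 [369.119   94.8454] [182.7314  77.8658] [0.5813 0.1521 0.2503] dist 0.25800589252522965
0 0.12 (0.1, 0.06) 15 [359.4753 135.1257] [195.9219 111.8422] [0.5769 0.1523 0.248 ] dist 0.27794273854321144
0 0.16 (0, 0) 0 [410.3335 205.041 ] [281.0009 212.3436] [0.4728 0.0989 0.2257] dist 0.3274759107568798
0 0.16 (0, 0) 15 [408.4077 243.6678] [281.0414 243.3791] [0.4684 0.0991 0.2234] dist 0.3337727094889816
0 0.16 (0, 0.06) 0 [349.2953 205.1054] [209.3522 212.4175] [0.4767 0.1587 0.2257] dist 0.30922566950914715
0 0.16 (0, 0.06) 15 [348.3044 243.6559] [210.6493 243.4805] [0.4723 0.159  0.2234] dist 0.31588647352640553
0 0.16 (0.05, 0.06) 0 [352.809
[... 4968 characters left out ...]
51 0.162  0.2994] dist 0.3917092599658479
1 0.25 (0, 0.06) 15 [223.0487 122.0094] [338.274  142.0975] [0.4207 0.1623 0.2971] dist 0.37515598427866736
1 0.25 (0.05, 0.06) 0 [229.5112 210.7866] [332.574  228.8541] [0.466  0.1594 0.3281] dist 0.40397621854280014
1 0.25 (0.05, 0.06) 15 [227.238  161.9067] [333.907  184.3428] [0.4616 0.1597 0.3258] dist 0.39224477218910286
1 0.25 (0.1, 0.06) 15 [230.849  196.5097] [330.1937 220.5039] [0.5025 0.1571 0.3545] dist 0.4146925488591116
1 0.25 (-0.05, 0.06) 0 [225.1514 131.7307] [337.1827 141.5292] [0.3843 0.1646 0.2707] dist 0.385584625650251
1 0.25 (-0.05, 0.06) 15 [218.1222  75.4181] [343.4938  91.9884] [0.3799 0.1649 0.2684] dist 0.36418136109706417
```

```bash
cat > snap.py <<'E'
from k import *
def snap(name):
    s=manip.sense(); T=np.eye(4);T[:3,:3]=R.from_quat(s['ee_rot']).as_matrix();T[:3,3]=s['tool_pos']
    im=manip.capture('wrist'); cv2.imwrite(f'pics/{name}.png',im); np.save(f'pics/{name}.npy',T); return im
def wcam(name): return cam(manip.camera_info('wrist'),np.load(f'pics/{name}.npy'))
E
python3 - <<'E'
from snap import *
manip.goto(*pose(0,.20,0,0,(.05,.06))); manip.sleep(.2); snap('w1')
manip.move_l(*pose(0,.14,0,0,(.06,.10))); manip.sleep(.2); snap('w2')
s=manip.sense();print(s['clock'],s['ft_force'],s['tool_pos'])
E
```

```text
3.0 [-0.2028  0.545   0.5703] [0.5396 0.1946 0.2446]
```

View pics/w1.png

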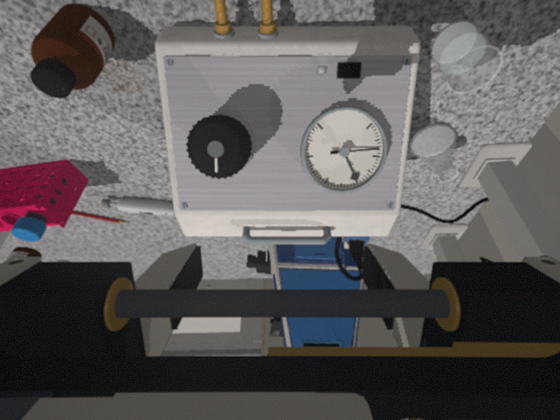

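View pics/w2.png

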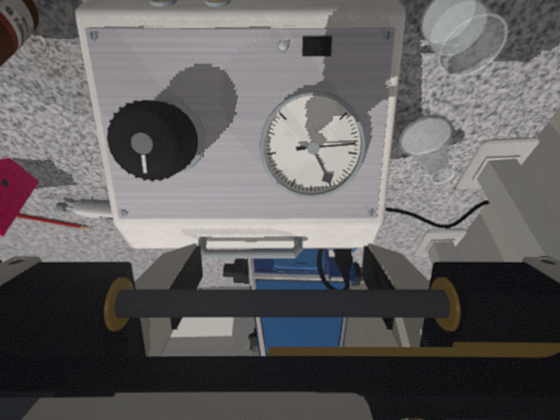

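```bash
python3 - <<'E'
import cv2
a=cv2.imread('pics/w1.png');b=cv2.imread('pics/w2.png')
f=lambda i,x,y:cv2.resize(i[y:y+66,x:x+88],None,fx=9,fy=9,interpolation=cv2.INTER_CUBIC)
cv2.imwrite('pics/w1d.png',f(a,300,105)[:600]);cv2.imwrite('pics/w2d.png',cv2.resize(b[85:205,255:375],None,fx=5,fy=5,interpolation=cv2.INTER_CUBIC))
for n,i,box in(('w1',a,(180,110,75,75)),('w2',b,(100,95,105,90))):
    x,y,w,h=box;roi=i[y:y+h,x:x+w];gr=cv2.cvtColor(roi,cv2.COLOR_BGR2GRAY)
    m=(gr<60).astype('uint8');cs,_=cv2.findContours(m,cv2.RETR_CCOMP,cv2.CHAIN_APPROX_NONE)
    k=max(cs,key=cv2.contourArea);h_=cv2.convexHull(k);print(n,'knob',cv2.fitEllipse(h_),cv2.boundingRect(k))
    hull=cv2.drawContours(m*0,[h_],-1,1,-1)
    for lo,hi in ((70,150),(80,140)):
        c=((gr>lo)&(gr<hi)&(hull>0)).astype('uint8')
        nn,l,st,ce=cv2.connectedComponentsWithStats(c)
        print([(st[j,4],ce[j]+[x,y]) for j in range(1,nn) if st[j,4]>40])
E
```

```text
w1 knob ((38.92066192626953, 35.37094497680664), (62.80929183959961, 64.29469299316406), 100.72624969482422) (7, 4, 65, 64)
[(np.int32(258), array([215.05426357, 150.93410853]))]
[(np.int32(238), array([215.09663866, 150.88235294]))]
w2 knob ((51.96528244018555, 43.769737243652344), (79.86143493652344, 90.5750732421875), 103.75572204589844) (8, 6, 90, 80)
[(np.int32(411), array([141.72262774, 145.47445255]))]
[(np.int32(362), array([141.32872928, 143.46961326]))]
```

View pics/w1d.png

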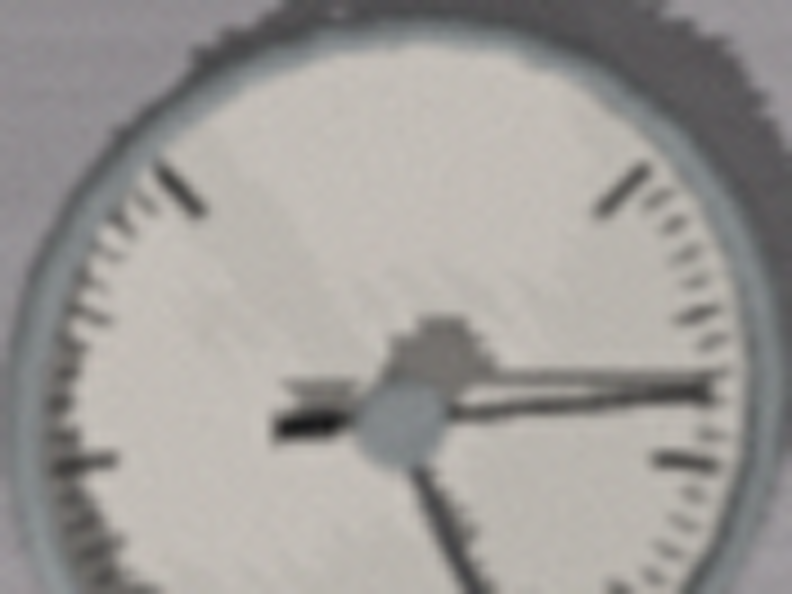

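View pics/w2d.png

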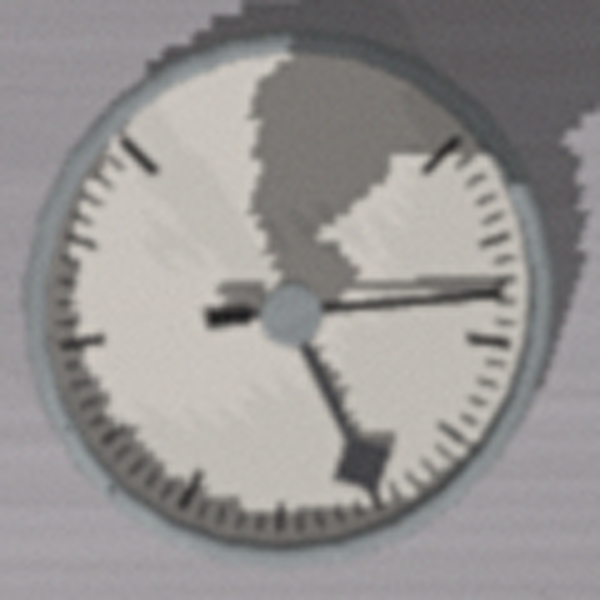

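```bash
python3 - <<'E'
from snap import *
capuv={}
for n,box in(('w1',(200,135,32,45)),('w2',(122,128,42,50))):
    i=cv2.imread(f'pics/{n}.png');x,y,w,h=box;gr=cv2.cvtColor(i[y:y+h,x:x+w],cv2.COLOR_BGR2GRAY)
    c=((gr>65)).astype('uint8');c=cv2.morphologyEx(c,cv2.MORPH_OPEN,cv2.getStructuringElement(cv2.MORPH_ELLIPSE,(9,9)))
    nn,l,st,ce=cv2.connectedComponentsWithStats(c);j=1+np.argmax(st[1:,4]);print(n,st[j],ce[j]+[x,y]);capuv[n]=ce[j]+[x,y]
# panel screws
def scr(n,uv):
    i=cv2.cvtColor(cv2.imread(f'pics/{n}.png'),cv2.COLOR_BGR2GRAY).astype(float);u,v=uv
    p=i[v-4:v+5,u-4:u+5];w=np.clip(np.median(p)-12-p,0,None);Y,X=np.mgrid[v-4:v+5,u-4:u+5];return np.array([(w*X).sum()/w.sum(),(w*Y).sum()/w.sum()])
sw={'w1':[(170,63),(409,63),(185,205),(390,206)],'w2':[(94,35),(388,35),(124,212),(375,212)]}
C={n:wcam(n) for n in sw}
W=[]
for k in range(4):
    uv=[scr(n,sw[n][k]) for n in sw];X,e=tri([ray(C[n],u) for n,u in zip(sw,uv)]);W.append(X);print(uv,X,e)
W=np.array(W);c=W.mean(0);_,_,vt=np.linalg.svd(W-c);n=vt[2]*np.sign(vt[2][2]);print('n',n,np.degrees(np.arccos(n[2])),(W-c)@n,'c',c)
d=W[1]-W[0]+W[3]-W[2];print('yaw',np.degrees(np.arctan2(d[0],d[1])))
cap,e=tri([ray(C[n],capuv[n]) for n in sw]);print('cap',cap,e,'h above panel',(cap-c)@n,(cap-g['c'])@zr,'vs fixed',g['cap'])
f=lambda p:(p[0]/5+255-.4,p[1]/5+85-.4)
P0=c+zr*.011
def ang(a,b):
    q=plane(C['w2'],f(b),zr,P0)-plane(C['w2'],f(a),zr,P0);return np.degrees(np.arctan2(q@yr,q@xr))
print('needle',ang((213,317),(500,292)),'set',ang((305,345),(377,495)))
h,e=tri([ray(C['w1'],(300+402/9-.4,105+425/9-.4)),ray(C['w2'],f((292,316)))]);print('hub',h,e,(h-c)@zr,'in reg frame',(h-g['reg'])@xr,(h-g['reg'])@yr)
E
```

```text
w1 [  7   6  17  17 226] [214.9956 148.9071]
w2 [  9   5  22  22 371] [141.4987 143.2102]
[array([169.5887,  61.4043]), array([92.6   , 34.6643])] [0.4852 0.047  0.068 ] [np.float64(3.6725082583724844e-05), np.float64(3.672508258375308e-05)]
[array([406.9609,  61.2165]), array([387.7941,  34.7353])] [0.4983 0.2817 0.0721] [np.float64(0.00020888445637962222), np.float64(0.00020888445637959715)]
[array([184.5027, 204.3153]), array([124.2597, 211.1989])] [0.6108 0.0376 0.1501] [np.float64(0.00011338869047069342), np.float64(0.00011338869047070448)]
[array([390.0946, 204.5507]), array([371.6425, 211.4749])] [0.6274 0.2769 0.1497] [np.float64(2.4645348418390146e-05), np.float64(2.464534841847018e-05)]
n [-0.5299  0.0267  0.8476] 32.04658976826378 [-0.0014  0.0014  0.0014 -0.0014] c [0.5554 0.1608 0.11  ]
yaw 3.5758312867122424
cap [0.5222 0.0959 0.1588] [np.float64(4.425563432119497e-05), np.float64(4.42556343213329e-05)] h above panel 0.057302255407939845 0.0578850229989242 vs fixed [0.521  0.0958 0.1567]
needle 94.77826811185915 set 27.255234717812414
hub [0.5626 0.2204 0.1268] [np.float64(3.5387320294403412e-06), np.float64(3.5387320295085583e-06)] 0.011866924838499143 in reg frame 0.010396496572893946 0.1269817297706429
```

```bash
python3 - <<'E'
import json,numpy as np
g=json.load(open('g.json'));yw=np.radians(3.62);t=np.radians(35)
zr=np.array([-np.sin(t)*np.cos(yw),np.sin(t)*np.sin(yw),np.cos(t)]);yr=np.array([np.sin(yw),np.cos(yw),0]);xr=np.cross(yr,zr)
cap=np.array([.5217,.0958,.1579]);g.update(zr=zr.tolist(),yr=yr.tolist(),xr=xr.tolist(),cap=cap.tolist(),reg=(cap-.058*zr).tolist());json.dump(g,open('g.json','w'));print(g['reg'])
E
python3 - <<'E'
from snap import *
lim=np.array([[-2.53,2.53],[-.77,2.02],[.04,2.7],[-1,4.14],[.28,2.66],[-3.11,3.11]])
for d in(14,16,18):
  for s in(.042,.053):
    L=[]
    for f in range(-85,106,5):
        q=manip.solve_ik(*pose(f,s,d)); L.append((f,None if q is None else round(float(np.min(np.minimum(q-lim[:,0],lim[:,1]-q))),2)))
    print(d,s,L)
for a in (0,): pass
manip.goto(*pose(-70,.14,16)); t=manip.sense()['clock']
manip.move_l(*pose(-60,.14,16),v=.02); t1=manip.sense()['clock'];print(t,t1-t)
manip.move_l(*pose(-72,.14,16),v=.005); s=manip.sense();print(s['clock']-t1,s['tool_pos']-pose(-72,.14,16)[0],s['ft_force'])
snap('w3')
E
```

```text
[0.5549010564487238, 0.0936995310964253, 0.11038918143123849]
14 0.042 [(-85, None), (-80, 0.03), (-75, 0.09), (-70, 0.16), (-65, 0.22), (-60, 0.24), (-55, 0.24), (-50, 0.25), (-45, 0.25), (-40, 0.26), (-35, 0.26), (-30, 0.26), (-25, 0.26), (-20, 0.26), (-15, 0.25), (-10, 0.25), (-5, 0.25), (0, 0.24), (5, 0.23), (10, 0.22), (15, 0.21), (20, 0.2), (25, 0.19), (30, 0.18), (35, 0.17), (40, 0.15), (45, 0.14), (50, 0.12), (55, 0.11), (60, 0.09), (65, 0.08), (70, 0.06), (75, 0.05), (80, 0.03), (85, 0.02), (90, 0.01), (95, None), (100, None), (105, None)]
14 0.053 [(-85, None), (-80, 0.06), (-75, 0.12), (-70, 0.18), (-65, 0.24), (-60, 0.26), (-55, 0.26), (-50, 0.27), (-45, 0.27), (-40, 0.27), (-35, 0.28), (-30, 0.28), (-25, 0.28), (-20, 0.28), (-15, 0.27), (-10, 0.27), (-5, 0.27), (0, 0.26), (5, 0.25), (10, 0.24), (15, 0.23), (20, 0.22), (25, 0.21), (30, 0.2), (35, 0.19), (40, 0.17), (45, 0.16), (50, 0.14), (55, 0.12), (60, 0.11), (65, 0.09), (70, 0.08), (75, 0.06), (80, 0.04), (85, 0.03), (90, 0.02), (95, 0.01), (100, None), (105, None)]
16 0.042 [(-85, None), (-80, 0.02), (-75, 0.09), (-7
[... 1304 characters left out ...]
.19), (65, 0.17), (70, 0.15), (75, 0.14), (80, 0.13), (85, 0.12), (90, 0.11), (95, 0.1), (100, 0.1), (105, 0.1)]
18 0.053 [(-85, None), (-80, 0.04), (-75, 0.11), (-70, 0.17), (-65, 0.24), (-60, 0.3), (-55, 0.35), (-50, 0.37), (-45, 0.37), (-40, 0.38), (-35, 0.38), (-30, 0.38), (-25, 0.38), (-20, 0.38), (-15, 0.38), (-10, 0.38), (-5, 0.37), (0, 0.36), (5, 0.36), (10, 0.35), (15, 0.34), (20, 0.32), (25, 0.31), (30, 0.3), (35, 0.28), (40, 0.27), (45, 0.25), (50, 0.24), (55, 0.22), (60, 0.2), (65, 0.18), (70, 0.17), (75, 0.15), (80, 0.14), (85, 0.13), (90, 0.11), (95, 0.11), (100, 0.1), (105, 0.1)]
3.9667 0.32499999999999973
0.36660000000000004 [-0.0003  0.0003 -0.0002] [ 0.9628 -1.1214  0.64  ]
```

View pics/w3.png

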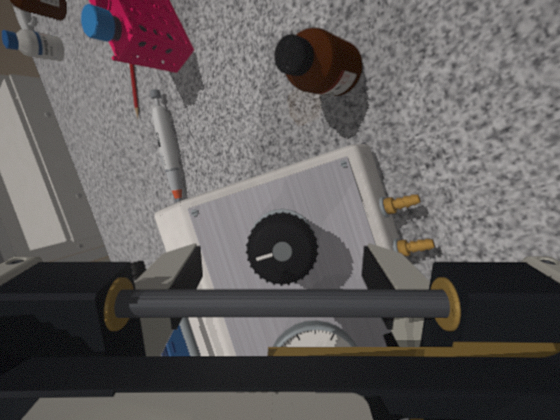

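```bash
python3 - <<'E'
from snap import *
def st(m=''):
    s=manip.sense();print(m,round(s['clock'],2),s['ft_force'],s['moment'],round(s['width'],4),s['tool_pos'])
manip.move_l(*pose(-72,.042,16),v=.08);st('down')
manip.grip(0.05);st('grip')
snap('w4')
E
```

```text
down 6.08 [ 0.0383  0.697  -0.0406] [0.3335 0.33   0.0261] 0.0918 [0.5397 0.0898 0.1294]
grip 6.71 [-2.9943  2.1253  1.9963] [ 0.4886  0.7537 -0.0118] 0.0588 [0.5392 0.0898 0.1287]
```

View pics/w4.png

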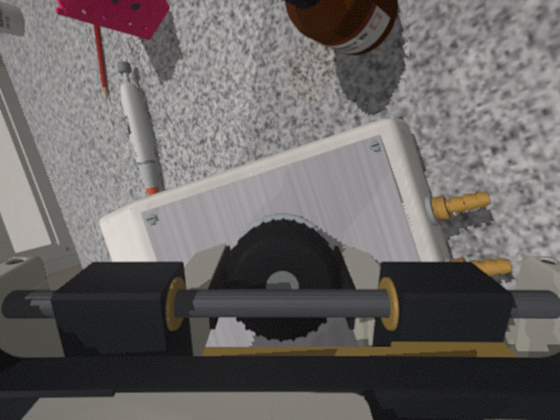

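```bash
python3 - <<'E'
from snap import *
def st(m=''):
    s=manip.sense();F=s['ft_force'];print(m,round(s['clock'],2),F,'axial',round(F@zr,1),'M.zr',s['moment']@zr,round(s['width'],4),'s_err',(s['tool_pos'])@zr)
st('0')
manip.move_l(*pose(-72,.052,16),v=.03);manip.sleep(.2);st('out')
for f in range(-68,-47,4): manip.move_l(*pose(f,.052,16),v=.03);st(f)
manip.sleep(.1);st(); snap('w5')
E
```

```text
0 6.76 [-3.3222  2.8429  1.1362] axial 2.9 M.zr -0.29075188504364646 0.0583 s_err -0.19998298855419863
out 7.44 [-4.8467  2.7985 -0.8724] axial 2.2 M.zr -0.36925161531636175 0.0585 s_err -0.18972063282984938
-68 7.69 [-4.7946  4.3017  0.8841] axial 3.6 M.zr -0.44795660408337823 0.0589 s_err -0.18973305879375377
-64 7.94 [-5.1941  5.3912  0.0003] axial 3.2 M.zr -0.4503998462029459 0.0583 s_err -0.18975884723012446
-60 8.19 [-5.2785  4.0288  0.4831] axial 3.6 M.zr -0.47648731667468375 0.0586 s_err -0.1897564784648163
-56 8.44 [-5.6679  3.7351  0.3749] axial 3.7 M.zr -0.47761637677536994 0.0585 s_err -0.18976248334705173
-52 8.69 [-5.3106  5.031  -0.5005] axial 2.8 M.zr -0.49165723598897604 0.0587 s_err -0.18976903486411914
-48 8.94 [-5.3915  4.7138  0.5008] axial 3.7 M.zr -0.46329642650883024 0.0586 s_err -0.1897827526168209
 9.04 [-4.7063  4.1786  0.1166] axial 2.9 M.zr -0.45937606402842307 0.0588 s_err -0.18979193920485324
```

View pics/w5.png

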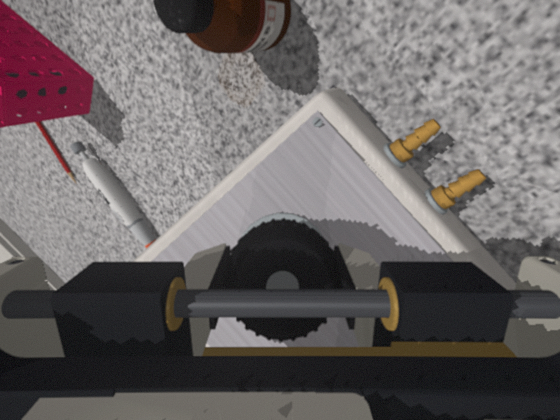

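```bash
python3 - <<'E'
from snap import *
def st(m=''):
    s=manip.sense();F=s['ft_force'];print(m,round(s['clock'],2),F,'axial',round(F@zr,1),'M.zr',round(s['moment']@zr,3),round(s['width'],4))
for f in range(-40,89,8):
    manip.move_l(*pose(f,.052,16),v=.03)
    if f%24==8: st(f)
manip.sleep(.1);st(f); im=snap('w6'); cv2.imwrite('pics/t6.png',manip.capture('top')); cv2.imwrite('pics/s6.png',manip.capture('scene'))
E
```

```text
-40 9.38 [-4.5139  5.5509  0.6252] axial 3.3 M.zr -0.502 0.0586
-16 10.26 [-4.8518  6.4545  0.7433] axial 3.6 M.zr -0.415 0.0585
8 11.13 [-4.0669  6.6503  0.3377] axial 2.8 M.zr -0.294 0.0585
32 12.01 [-1.7625  7.2508 -0.4864] axial 0.9 M.zr -0.208 0.0584
56 12.88 [-1.9268  4.1793 -1.5856] axial -0.0 M.zr 0.065 0.0584
80 13.76 [-4.4765  2.5802 -1.7238] axial 1.2 M.zr 0.245 0.0586
88 14.16 [-6.1988  1.8951 -2.0201] axial 2.0 M.zr 0.347 0.0586
```

View pics/w6.png

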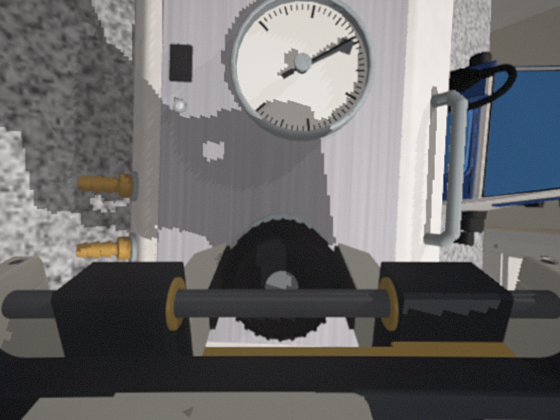

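View pics/s6.png

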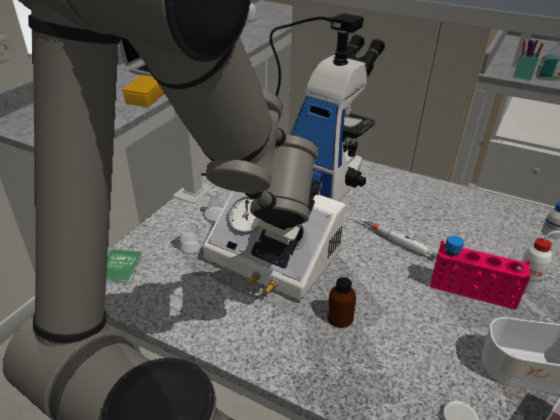

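```bash
python3 - <<'E'
import cv2
b=cv2.imread('pics/w6.png');cv2.imwrite('pics/w6d.png',cv2.resize(b[0:100,255:375],None,fx=6,fy=6,interpolation=cv2.INTER_CUBIC))
E
```

```text
(no output)
```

View pics/w6d.png

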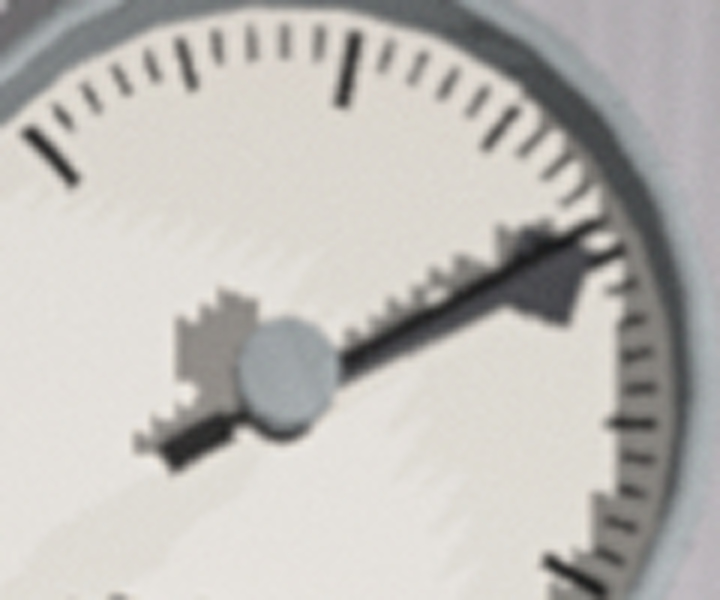

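```bash
cat > ang.py <<'E'
from snap import *
P0=np.array([0.5626,0.2204,0.1268])
def ang(n,f,a,b,h=0):
    C=wcam(n);q=plane(C,f(b),zr,P0+zr*h)-plane(C,f(a),zr,P0+zr*h);return np.degrees(np.arctan2(q@yr,q@xr))
E
python3 - <<'E'
from ang import *
f=lambda p:(p[0]/6+255-.4,p[1]/6-.4)
print('needle',ang('w6',f,(170,458),(600,225)))
print('set',ang('w6',f,(345,378),(610,256)))
C=wcam('w6');print(6*(proj(C,P0)-[255,0]))
print('set from hub plane',[ang('w6',f,6*(proj(C,P0+zr*h)-[255,0]),(610,256),h) for h in(-.004,-.002,0)])
E
```

```text
needle 30.270031499886343
set 26.53423402802029
[286.1434 375.8096]
set from hub plane [np.float64(24.56634243021704), np.float64(23.38453528107549), np.float64(22.14910273491184)]
```

```bash
python3 - <<'E'
from snap import *
def st(m=''):
    s=manip.sense();F=s['ft_force'];print(m,round(s['clock'],2),F,'axial',round(F@zr,1),'M.zr',round(s['moment']@zr,3),round(s['width'],4),'h',round((s['tool_pos']-pose(88,0,16)[0])@zr,4));return F@zr
for h in(.050,.048,.0465,.0455,.0445,.0435,.0425,.042,.0415):
    manip.move_l(*pose(88,h,16),v=.02);a=st(h)
    if abs(a)>22: break
manip.sleep(.2);st();snap('w7')
E
```

```text
0.05 14.56 [-6.5361  2.0147 -3.9096] axial 0.6 M.zr 0.308 0.0586 h 0.0499
0.048 14.81 [-5.9485  1.4946 -3.6194] axial 0.5 M.zr 0.389 0.0583 h 0.0479
0.0465 15.06 [-6.0575  2.3341 -3.3197] axial 0.8 M.zr 0.348 0.0585 h 0.0464
0.0455 15.31 [-6.5619  2.3984 -2.8922] axial 1.5 M.zr 0.323 0.0587 h 0.0455
0.0445 15.56 [-7.1805  1.0467 -1.8398] axial 2.6 M.zr 0.375 0.0583 h 0.0445
0.0435 15.81 [-5.8864  1.6376 -1.384 ] axial 2.3 M.zr 0.368 0.0587 h 0.0435
0.0425 16.06 [-6.6226  1.5821 -2.0244] axial 2.2 M.zr 0.386 0.0591 h 0.0425
0.042 16.31 [-8.736   0.4618  0.2758] axial 5.2 M.zr 0.33 0.0587 h 0.0421
0.0415 16.56 [-11.9841   0.8846   4.6338] axial 10.7 M.zr 0.356 0.0587 h 0.042
 16.76 [-12.9429  -0.3941   5.1733] axial 11.6 M.zr 0.359 0.0586 h 0.042
```

View pics/w7.png

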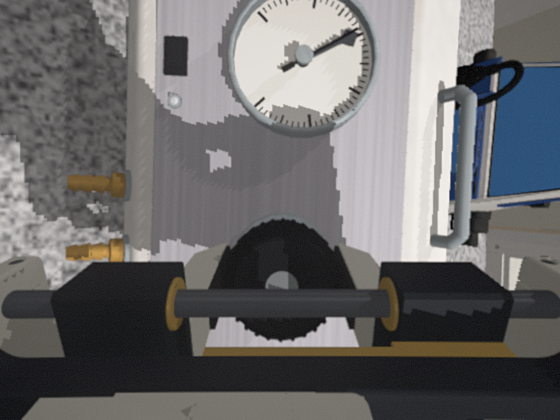

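```bash
python3 - <<'E'
from snap import *
manip.move_l(*pose(88,.042,16),v=.02)
manip.grip(0.092)
manip.move_l(*pose(88,.14,16),v=.1)
manip.goto(*pose(0,.20,0,0,(.05,.06))); manip.sleep(.2); snap('w8')
manip.move_l(*pose(0,.14,0,0,(.06,.10))); manip.sleep(.2); snap('w9')
s=manip.sense();print(s['clock'],s['width'])
capuv={}
for n,box in(('w8',(200,135,32,32)),('w9',(122,128,42,40))):
    i=cv2.imread(f'pics/{n}.png');x,y,w,h=box;gr=cv2.cvtColor(i[y:y+h,x:x+w],cv2.COLOR_BGR2GRAY)
    c=((gr>65)).astype('uint8');c=cv2.morphologyEx(c,cv2.MORPH_OPEN,cv2.getStructuringElement(cv2.MORPH_ELLIPSE,(9,9)))
    nn,l,st,ce=cv2.connectedComponentsWithStats(c);j=1+np.argmax(st[1:,4]);print(n,st[j],ce[j]+[x,y]);capuv[n]=ce[j]+[x,y]
cap,e=tri([ray(wcam(n),capuv[n]) for n in capuv]);print(cap,e,(cap-np.array([0.5222,0.0959,0.1588]))@zr)
b=cv2.imread('pics/w9.png');cv2.imwrite('pics/w9d.png',cv2.resize(b[85:205,255:375],None,fx=5,fy=5,interpolation=cv2.INTER_CUBIC))
E
```

```text
21.1 0.09153504356788676
w8 [  8   4  17  18 229] [216.0044 147.8908]
w9 [  8   2  22  23 383] [140.5901 141.2898]
[0.5217 0.096  0.159 ] [np.float64(5.484090207000238e-05), np.float64(5.4840902070170206e-05)] 0.0004571507406841601
```

View pics/w9.png

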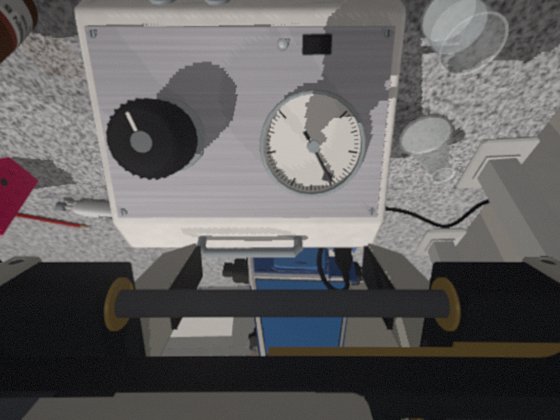

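View pics/w9d.png

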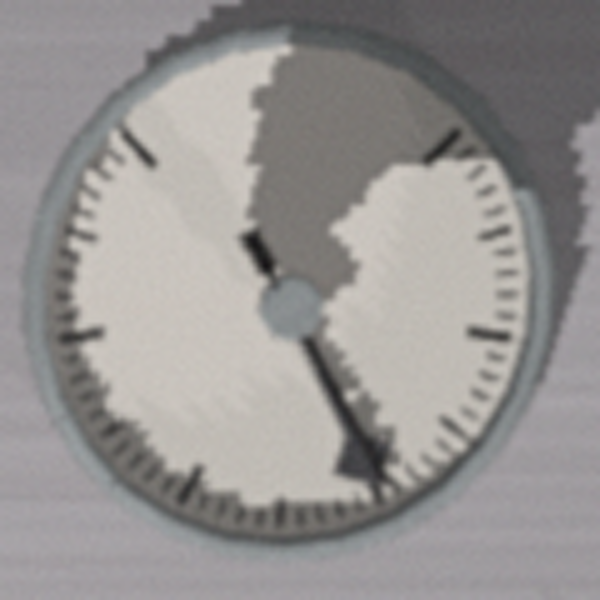

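```bash
python3 - <<'E'
from ang import *
f=lambda p:(p[0]/5+255-.4,p[1]/5+85-.4)
n=ang('w9',f,(250,238),(385,480));print(n,n-27.26,'tip dist mm',74*np.sin(np.radians(abs(n-27.26)/2)))
s=manip.sense();print(s['clock'],s['ft_force'])
# knob pointer rotation from its white mark
T=manip.capture('top');cv2.imwrite('pics/t9.png',T);cv2.imwrite('pics/s9.png',manip.capture('scene'))
E
```

```text
30.733740669366743 3.473740669366741 tip dist mm 2.2429002916701704
21.1 [ 0.5486  0.4918 -0.0152]
```

View pics/s9.png

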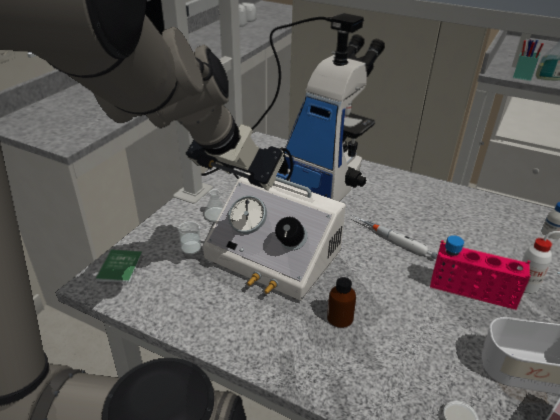

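```bash
python3 -c "
from station import manip
manip.sleep(.3);print(manip.sense()['ft_force']);manip.hand_in()"
```

```text
[ 0.47177873 -0.49314968  0.5376786 ]
the job is handed in; nothing more can be done
```

I pulled the regulator knob out about 10 mm, turned it 160° clockwise (8 lock teeth) in one grasp, then pushed it home, let go and backed off. The job was handed in at about 21 s; no verdict is reported.

- **Needle:** it stands about 3.5° short of the set hand, roughly 2.2 mm at the tip. That is the nearest tooth gap by a small margin: one more tooth would leave it about 4.5° past, around 2.9 mm. An earlier reading of the set hand, taken through the hub position, gave 22–25° against about 27° from the hand's own line. I set it aside because the hub's height was uncertain. By that reading the tip would be about 3.5–5.5 mm off, with one more tooth closer, but the needle lies right beside the set hand in the last picture.
- **Knob:** when pushed in, it stopped at the height where I first gripped it. Its top measured 0.5 mm from where it started, within measuring error and inside the 1.5 mm limit.
- **Surroundings:** in the last pictures the flask, beaker, bottle and set hand look where they were. The arm stood clear of everything with no load on the wrist beyond sensor noise.
- **Grasp:** the arm could not line up with the knob axis because the fifth joint reaches its limit. I gripped with the tool tilted 16° and swung it round the knob axis instead. Forces stayed under about 15 N.

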